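Shut and lock the sample chamber

TASK

The sample is loaded, so make the chamber light-tight: push its ajar lid down shut with your fingertips, then set a fingertip in the slot of the round dark grey flush fastener and turn it a quarter turn clockwise, as far as it goes, so that the cam draws the lid down tight. Only touch and push: lift nothing, do not open the lid any wider, leave the loose things beside the chamber where they are, and finish with the hand clear.

Things in the scene. Friction and masses are not known exactly. Their poses are not given: they have to be found in the camera images.
- chamber: Fixed cream metal box, 190 (x) x 200 (y) mm, on an aluminium base plate 215 x 235 x 8 mm. Origin at the centre of the underside, on the desk; its -x is the front (towards the robot), +x the hinge side, z up. The rim is 88 mm, the top of the closed lid 109.5 mm above the origin. It does not move when pushed.
- lid (a joint): Lid angle in rad: 0 fully down, growing as the front edge rises. Starts ajar at 0.16 to 0.30; a friction hinge keeps it where it is left; 2 to 3 N at the fastener move it. Pushed shut it rests on the rubber seal at 0.015 to 0.022, front edge 3 to 4 mm proud; pressing further takes over 8 N and partly springs back. Locked, it reads below 0.012.
- lid_hinge (a point): Middle of the hinge line, which runs along the chamber's y axis at x = +100 mm, z = 89.5 mm in the chamber's frame. The lid is a cream plate 190 x 200 x 20 mm whose underside passes through this line; this point's axes turn with the lid, x and y in its plane; -x points to the lid's front edge, 195 mm away.
- fastener (a joint): Turn of the fastener in rad, growing clockwise seen from above: 0 unlocked (slot across the lid, right end at the red dot), 1.571 locked (near end at the green dot by the front edge); hard stops at both. Starts at 0 to 0.3; friction holds it. From about 1.0 the cam bears on its keeper and it turns stiffer, up to 0.25 N m. Turned before the lid is shut, its tongue keeps the lid from closing.
- slot (a point): Centre of the slot's floor, on the fastener's axis, 140 mm from the hinge line, on the lid's centreline. z points up out of the lid; y runs along the slot (the chamber's y at fastener 0). The fastener is a dark grey disc 80 mm across, flush in the lid's top, with a bright slot 32 mm wide, 14 mm deep across its whole 80 mm; the lid closes the slot's ends, the slot's walls turn with the disc.
- hex_key_set: Loose folding hex-key set with a yellow grip, 31 x 118 x 18 mm, lying in front of the chamber; origin at the centre of its underside, long axis y. Leave it.
- sample_vial: Loose clear sample vial with red cap and yellow base, 26 mm across, 53 mm high, standing to the right of the chamber; origin at the centre of its underside. Leave it.
- spare_objective: Loose microscope objective with a green ring, 27 mm across, 50 mm high, standing to the right of the chamber, farther back; origin at the centre of its underside. Leave it.

How it is judged:
By the outcome, as a careful person would: the job done as asked, in the order asked, and still so for the second after the job is handed in, with the robot touching nothing.
It also fails if it takes over 51 s, if anything falls off the work surface, if the arm or the gripper's body presses on something with over 40 N, if the wrist force passes 120 N, or if a joint passes its speed limit or range.

ROBOT

A 6-joint arm with a two-finger parallel gripper is mounted at the origin on a cart in front of the work surface, level with it; the furniture and walls round the work are solid. World frame = base frame: x ahead of the robot, y to its left, z up, the work surface at z = 0. Lengths are in m, angles in rad, forces in N, time in s.
With the tool pointing down it reaches from about 0.35 to 0.775 m from the base axis. Payload 5.5 kg.
Tool frame: the origin (TCP) lies at the very end of the fingers, on their centre line; the grasp point (between the pads) lies 19 mm behind it (grip_point_offset is the distance from the TCP to the grasp point, in m); z points along the fingers, y is the direction in which the jaws open and shut (so a half turn about z gives the same grasp; the last joint's range is limited). The gripper opens to 85 mm and grips with 20 to 120 N. Pads are 22 mm wide; open, the fingers measure 114 mm over their backs; the gripper's body (76 mm by 85 mm) begins 54 mm behind the grasp point. The pads swing forward as they close: fully open they stand 13 mm farther back than shut.
Start: joints at [-1.477, 0.313, 0.046, 1.304, 0, 1.431], TCP at [0.133, -0.559, 0.231] pointing down, gripper open.
Joint ranges: [-2.76, 2.76], [-0.86, 1.69], [-1.03, 1.26], [-2.2, 2.34], [-1.47, 1.5], [-3.14, 3.14]. Speed limits (rad/s): [2.57, 2.57, 3.14, 3.14, 3.14, 3.14].

INTERFACE

Orientations are given as a unit quaternion [w, x, y, z].
In Python, from workcell import * gives the robot as it stands.
- The arm moves only by the shell command python3 -m crank 'ROWS' [OPENING] [FORCE]. ROWS is a JSON object of lists of equal length, an entry for each row: "travel": the shift along the tool's x, y, z in units of 40 mm (1.0 is 40 mm), a list of three; "turn": the turn about the tool's z in rad. In form: {"travel": [[x, y, z], ...], "turn": [turn, ...]}. A call has 1 to 5 rows; each row is the pose to reach, as a shift and turn from the pose commanded when the call began, along the tool's axes at that moment; what a row does not reach only later rows make up. A row lasts 1/12 s, in which the tool goes at most 41.7 mm and 7.16 degrees, less where a joint would pass 70% of its speed; a pose out of reach is approached as far as the arm can. A call with a gripper value outside its range is refused whole. OPENING is the finger opening in mm, from 0 to 85.4, set as the call begins (- or left out, the last holds). The fingers move at their own pace and stop on an object; FORCE is the grip in N (left out, the last holds). Time passes only in rows, so rows that repeat a pose let the fingers close. It gives the time, the measured TCP pose, the force and the opening at its end, in the units of the state.
- get_state(): the state, without advancing time (a new reading comes with each control period).
- read_camera(name): name is "scene" or "top" or "wrist"; returns a dict with "image" (400x640x3 uint8, red, green, blue), "K" (3x3 intrinsics, pixels), "R" (3x3) and "t" (3): a world point X has camera coordinates R X + t. Camera axes: x right, y down, z forward; pixel columns grow to the right and rows downward; lengths in m; the calibration is good to about 2 mm. A picture is of the moment at which its call begins. There is no depth.
- hand_in(): hands the job in, once; it reports no verdict.
The state is a dict: "clock": time; "joint_pos": joint angles; "qvel": joint speeds; "tau": joint torques, N m; "tcp_pos": TCP position; "orientation": TCP orientation; "wrist_force": force on the tool from outside, world axes, zero at the start; "ft_torque": the same for the moment, N m; "finger_gap": finger opening in m.
Only numpy, scipy, OpenCV 4.12 (cv2) and the standard library are available. Lean on these libraries where they do the work, as an engineer would, in place of code of your own. Each camera call takes 0.05 s, during which the arm holds its last target. There are 200 camera calls.

## Working session

There is one attempt and no reset: what is moved stays moved. The work goes in short steps, Python scripts to look and compute and a shell command to move; the robot and the scene stay as the last step left them, time stands still between calls to the robot, and variables do not carry over. Pictures are saved under pics/ and viewed, about 8 in all and at most 12, crops included, and the job is handed in when it is done.

```bash
mkdir -p pics
python3 - <<'E'
from workcell import *
import cv2
s=get_state(); print({k:(v if isinstance(v,(int,float)) else [round(float(x),3) for x in v]) for k,v in s.items()})
for n in ("scene","top"):
    c=read_camera(n); cv2.imwrite(f"pics/{n}0.png",c["image"][:,:,::-1]); print(n,c["K"],c["R"],c["t"])
E
ls
```

```text
{'clock': 0.0, 'joint_pos': [-1.477, 0.314, 0.045, 1.304, 0.0, 1.431], 'qvel': [-0.001, 0.001, -0.002, 0.001, 0.001, -0.001], 'tau': [-0.002, -48.062, 29.854, 0.019, -0.0, 0.0], 'tcp_pos': [0.133, -0.559, 0.23], 'orientation': [-0.001, 0.993, 0.117, 0.0], 'wrist_force': [-0.944, 0.477, 0.042], 'ft_torque': [0.001, 0.014, -0.053], 'finger_gap': 0.0852847339115216}
scene [[408.58897817   0.         323.70806926]
 [  0.         408.58897817 198.45811142]
 [  0.           0.           1.        ]] [[-0.78357899  0.62124162 -0.00792571]
 [ 0.48009564  0.59735437 -0.64239858]
 [-0.39435028 -0.50717513 -0.76632973]] [ 0.34964778 -0.25642227  1.17309492]
top [[448.52796522   0.         323.460211  ]
 [  0.         448.52796522 198.84116042]
 [  0.           0.           1.        ]] [[ 0.02552316 -0.99966404 -0.00451348]
 [-0.99475081 -0.02494965 -0.09923882]
 [ 0.09909287  0.00702268 -0.99505341]] [0.07225424 0.52947001 0.94382515]
pics
```

View pics/scene0.png

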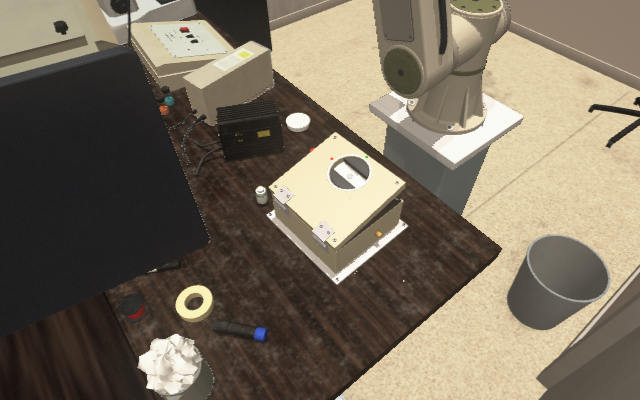

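View pics/top0.png

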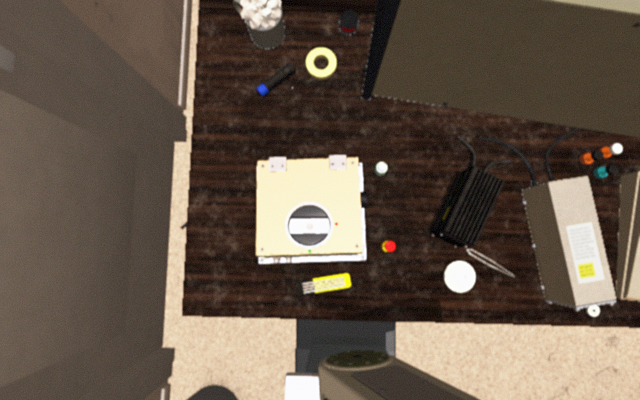

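The scene view shows the lid ajar, with the disc at about (350,173). In the top view the disc is at (309,226), the red dot at (337,223) and the green dot at (310,250). I'll triangulate these points.

```bash
cat > h.py <<'E'
from workcell import *
import cv2, numpy as np
def ray(c,uv):
    d=c["R"].T@np.linalg.solve(c["K"],[uv[0],uv[1],1.]); return -c["R"].T@c["t"], d/np.linalg.norm(d)
def tri(c1,u1,c2,u2):
    o1,d1=ray(c1,u1);o2,d2=ray(c2,u2)
    s=np.linalg.lstsq(np.c_[d1,-d2],o2-o1,rcond=None)[0]
    a,b=o1+s[0]*d1,o2+s[1]*d2; return (a+b)/2,np.linalg.norm(a-b)
def onz(c,uv,z):
    o,d=ray(c,uv); return o+d*(z-o[2])/d[2]
def cen(m,box):
    x0,y0,x1,y1=box; mm=np.zeros_like(m); mm[y0:y1,x0:x1]=m[y0:y1,x0:x1]
    n,l,s,c=cv2.connectedComponentsWithStats(mm.astype(np.uint8)); 
    return [(int(s[i,4]),c[i].round(2)) for i in sorted(range(1,n),key=lambda i:-s[i,4])[:3]]
E
python3 - <<'E'
from h import *
C={n:read_camera(n) for n in("scene","top")}
B={"scene":(322,150,376,196),"top":(284,200,334,249)}
RD={"scene":(325,152,340,165),"top":(332,217,343,229)}; GD={"scene":(360,150,373,163),"top":(304,245,316,256)}
P={}
for n,c in C.items():
    im=c["image"].astype(int); hsv=cv2.cvtColor(c["image"],cv2.COLOR_RGB2HSV).astype(int)
    x0,y0,x1,y1=B[n]
    dark=(im.max(2)<110); mm=np.zeros(dark.shape,np.uint8); mm[y0:y1,x0:x1]=dark[y0:y1,x0:x1]
    e=cv2.fitEllipse(cv2.convexHull(np.argwhere(mm)[:,::-1].astype(np.float32)))
    print(n,e)
    r,g,b=im[...,0],im[...,1],im[...,2]
    red=cen((r-g>60)&(r-b>40),RD[n]); gr=cen((g-r>15)&(g-b>15),GD[n]); print(red,gr)
    P[n]=(e[0],red[0][1] if red else None,gr[0][1] if gr else None)
    cv2.imwrite(f"pics/{n}1.png",cv2.resize(c["image"][y0-30:y1+30,x0-40:x1+40,::-1],None,fx=5,fy=5,interpolation=cv2.INTER_CUBIC)[:600,:800])
for i in range(3):
    try: print(tri(C["scene"],P["scene"][i],C["top"],P["top"][i]))
    except Exception as ex: print(ex)
E
```

```text
scene ((353.640380859375, 168.37452697753906), (31.07602882385254, 52.091590881347656), 56.00607681274414)
[(8, array([331.25, 158.25]))] [(7, array([366.14, 156.29]))]
top ((308.5823669433594, 224.90296936035156), (38.30118179321289, 39.79458236694336), 82.80569458007812)
[(6, array([336. , 223.5]))] [(9, array([309.11, 250.67]))]
(array([0.46293261, 0.11396891, 0.147134  ]), np.float64(0.007060271103164995))
(array([0.47050869, 0.05916793, 0.13788026]), np.float64(0.0018198738480559172))
(array([0.41808889, 0.10836298, 0.14882285]), np.float64(0.002050866393836294))
```

View pics/top1.png

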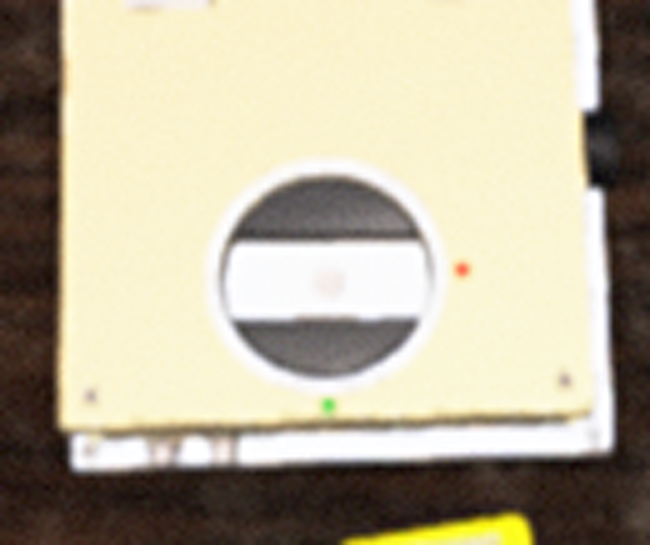

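Run:
```python
from h import *
c=read_camera("top")
f=lambda u,v:(244+u/5,170+v/5)
D=onz(c,f(327,277),.138); R=onz(c,f(462,269),.138); G=onz(c,f(329,405),.149)
print("disc",D,"red",R,"green",G)
d=D-R; print("yaw of chamber y from world y",np.degrees(np.arctan2(-d[0],d[1])), "from green",np.degrees(np.arctan2(*(D-G)[[1,0]])))
a=onz(c,f(240,240.5),.138);b=onz(c,f(415,240),.138);e=onz(c,f(240,320),.138);g=onz(c,f(415,319),.138)
for p,q in((a,b),(e,g)): print("slot",np.degrees(np.arctan2(-(p-q)[0],(p-q)[1])))
# plate front edge ends z~.008
p=onz(c,f(75,470),.008);q=onz(c,f(612,453),.008);print("plate",p,q,np.degrees(np.arctan2(-(p-q)[0],(p-q)[1])))
```

```text
disc [0.46493406 0.11028549 0.138     ] red [0.46927641 0.0590078  0.138     ] green [0.41677667 0.10776561 0.149     ]
yaw of chamber y from world y 4.840435105115443 from green 2.9953228790208355
slot 1.6116804794387631
slot 1.7834453663357477
plate [0.38344138 0.22226223 0.008     ] [ 0.39676917 -0.01101031  0.008     ] 3.2699809682077547
```

```bash
python3 -m crank '{"travel":[[0,0,0],[0,0,0],[0,0,0],[0,0,0],[0,0,0]],"turn":[-0.12,-0.24,-0.36,-0.48,-0.6]}'; python3 -m crank '{"travel":[[0,0,0],[0,0,0],[0,0,0],[0,0,0],[0,0,0]],"turn":[-0.12,-0.24,-0.36,-0.48,-0.6]}'; python3 -m crank '{"travel":[[0,0,0],[0,0,0],[0,0,0]],"turn":[-0.12,-0.2,-0.2]}'
```

```text
clock: 0.67
tcp_pos: [0.1332, -0.5593, 0.2311]
orientation: [-0.0, 0.913, 0.408, 0.0]
wrist_force: [-0.5, -0.4, 1.5]
finger_gap: 0.0853
clock: 1.08
tcp_pos: [0.1332, -0.5593, 0.2312]
orientation: [-0.0, 0.752, 0.659, 0.0]
wrist_force: [-0.6, 0.2, 0.4]
finger_gap: 0.0853
clock: 1.33
tcp_pos: [0.1332, -0.5593, 0.2312]
orientation: [-0.0, 0.684, 0.73, 0.0]
wrist_force: [0.2, -1.0, -0.4]
finger_gap: 0.0854
```

```bash
python3 -m crank '{"travel":[[0.5,0.8,0],[1,1.6,0],[1.5,2.4,0],[2,3.2,0],[2.5,4,0]],"turn":[0,0,0,0,0]}'; python3 -m crank '{"travel":[[0.8,0.6,0],[1.6,1.2,0],[2.4,1.8,0],[3.2,2.4,0],[4,3,0]],"turn":[0,0,0,0,0]}';python3 -m crank '{"travel":[[0.9,0.2,0],[1.8,0.4,0],[2.7,0.6,0],[3.6,0.8,0],[4.5,1,0]],"turn":[0,0,0,0,0]}'; python3 -m crank '{"travel":[[0.9,0,0],[1.8,0,0],[2.7,0,0],[3.6,0,0],[4.5,0,0]],"turn":[0,0,0,0,0]}'
```

```text
clock: 1.75
tcp_pos: [0.2876, -0.4484, 0.2313]
orientation: [0.0, 0.686, 0.728, -0.0]
wrist_force: [0.5, -0.8, -0.5]
finger_gap: 0.0856
clock: 2.17
tcp_pos: [0.397, -0.2805, 0.2314]
orientation: [0.0, 0.686, 0.728, 0.0]
wrist_force: [0.7, -0.0, -0.6]
finger_gap: 0.0857
clock: 2.58
tcp_pos: [0.4248, -0.0984, 0.2314]
orientation: [0.0, 0.686, 0.728, 0.0]
wrist_force: [1.0, 0.1, -0.8]
finger_gap: 0.0851
clock: 3.0
tcp_pos: [0.4131, 0.0812, 0.2315]
orientation: [0.0, 0.686, 0.728, 0.0]
wrist_force: [0.9, 0.0, 0.3]
finger_gap: 0.0855
```

```bash
python3 -m crank '{"travel":[[0.6,0.15,0],[0.6,0.15,0],[0.6,0.15,0],[0.6,0.15,0],[0.6,0.15,0]],"turn":[-0.12,-0.24,-0.36,-0.48,-0.6]}' 65; python3 -m crank '{"travel":[[0,0,0],[0,0,0],[0,0,0],[0,0,0],[0,0,0]],"turn":[-0.12,-0.24,-0.36,-0.48,-0.6]}'; python3 -m crank '{"travel":[[0,0,0],[0,0,0],[0,0,0],[0,0,0]],"turn":[-0.12,-0.24,-0.37,-0.37]}'
python3 - <<'E'
from h import *
c=read_camera("wrist"); cv2.imwrite("pics/w0.png",c["image"][:,:,::-1]); print(c["R"],c["t"],get_state()["joint_pos"])
E
```

```text
clock: 3.42
tcp_pos: [0.4179, 0.1043, 0.2313]
orientation: [0.0, 0.437, 0.9, -0.0]
wrist_force: [0.3, -0.4, -0.3]
finger_gap: 0.0653
clock: 3.83
tcp_pos: [0.4179, 0.1038, 0.2313]
orientation: [0.0, 0.152, 0.988, -0.0]
wrist_force: [0.8, -0.0, 0.6]
finger_gap: 0.0651
clock: 4.17
tcp_pos: [0.4179, 0.1038, 0.2313]
orientation: [0.0, -0.032, 1.0, -0.0]
wrist_force: [-0.5, 0.1, 0.6]
finger_gap: 0.065
[[-6.24955163e-02  9.98045223e-01 -2.07351883e-04]
 [ 9.61704024e-01  6.02754564e-02  2.67380327e-01]
 [ 2.66870156e-01  1.65106604e-02 -9.63591053e-01]] [-0.07788767 -0.44275688  0.26526879] [ 5.67354766e-02  3.39462982e-02 -2.94381067e-01  1.24238186e+00
 -1.13861270e-04 -1.76148279e-03]
```

View pics/w0.png

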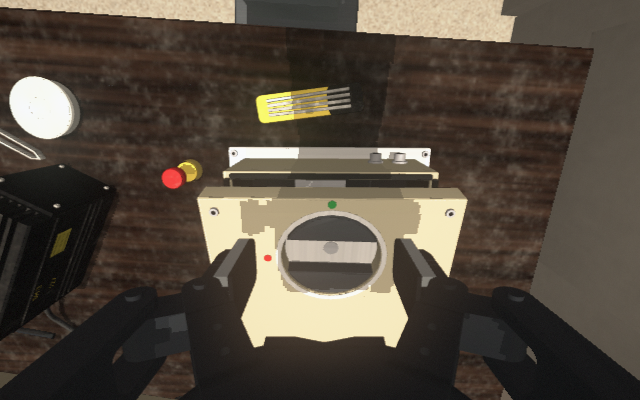

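```bash
python3 - <<'E'
from h import *
c=read_camera("wrist")
im=c["image"].astype(int)
r,g,b=im[...,0],im[...,1],im[...,2]
R=cen((r-g>60)&(r-b>60),(255,245,280,270))[0][1];G=cen((g-r>25)&(g-b>15),(320,195,345,215))[0][1]
print(R,G,onz(c,R,.138),onz(c,G,.149),onz(c,(332,253),.138))
E
python3 -m crank '{"travel":[[0,0,0.6],[0,0,1.2],[0,0,1.7],[0,0,1.9],[0,0,2.0]],"turn":[0,0,0,0,0]}'
python3 -m crank '{"travel":[[0,0,0.1],[0,0,0.2],[0,0,0.3],[0,0,0.4],[0,0,0.5]],"turn":[0,0,0,0,0]}'
```

```text
[267.61 257.98] [331.79 204.19] [0.47130286 0.06076454 0.138     ] [0.41879197 0.10994592 0.149     ] [0.46377646 0.11326797 0.138     ]
clock: 4.68
tcp_pos: [0.4169, 0.1038, 0.15]
orientation: [-0.001, -0.03, 1.0, -0.0]
wrist_force: [-0.1, 0.8, 0.1]
finger_gap: 0.0648
clock: 5.1
tcp_pos: [0.4181, 0.1039, 0.1315]
orientation: [0.0, -0.031, 1.0, -0.0]
wrist_force: [-1.3, 0.4, 2.0]
finger_gap: 0.0648
```

```bash
python3 -m crank '{"travel":[[0,0,0.1],[0,0,0.2],[0,0,0.3],[0,0,0.35],[0,0,0.4]],"turn":[0,0,0,0,0]}'; python3 -m crank '{"travel":[[0,0,0.03],[0,0,0.06],[0,0,0.06]],"turn":[0,0,0]}'
```

```text
clock: 5.52
tcp_pos: [0.4179, 0.1038, 0.1149]
orientation: [-0.0, -0.031, 1.0, -0.0]
wrist_force: [-1.7, 0.7, 3.1]
finger_gap: 0.065
clock: 5.77
tcp_pos: [0.4181, 0.1038, 0.1127]
orientation: [0.0, -0.031, 1.0, -0.0]
wrist_force: [1.4, 0.4, 0.6]
finger_gap: 0.0651
```

```bash
for i in 1 2; do python3 -m crank '{"travel":[[0,0,0.03],[0,0,0.06],[0,0,0.06]],"turn":[0,0,0]}'; done
```

```text
clock: 6.02
tcp_pos: [0.4181, 0.1038, 0.1104]
orientation: [0.0, -0.031, 1.0, -0.0]
wrist_force: [-0.6, 0.3, -0.3]
finger_gap: 0.065
clock: 6.27
tcp_pos: [0.418, 0.1038, 0.1079]
orientation: [-0.0, -0.031, 1.0, -0.0]
wrist_force: [0.0, 0.3, -0.2]
finger_gap: 0.0651
```

```bash
for i in 1 2; do python3 -m crank '{"travel":[[0,0,0.03],[0,0,0.06],[0,0,0.06]],"turn":[0,0,0]}'; done
python3 - <<'E'
from h import *
c=read_camera("wrist"); cv2.imwrite("pics/w1.png",c["image"][:,:,::-1]); print(get_state()["wrist_force"])
E
```

```text
clock: 6.52
tcp_pos: [0.418, 0.1039, 0.106]
orientation: [0.0, -0.031, 1.0, -0.0]
wrist_force: [-1.7, -0.5, 4.7]
finger_gap: 0.0646
clock: 6.77
tcp_pos: [0.4177, 0.1038, 0.1038]
orientation: [-0.0, -0.031, 1.0, -0.0]
wrist_force: [-4.7, -0.7, 8.2]
finger_gap: 0.0652
[-4.21282341 -1.64906525  7.80087801]
```

View pics/w1.png

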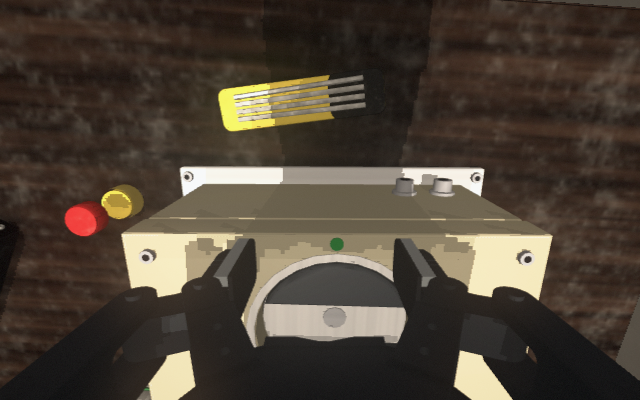

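```bash
python3 -m crank '{"travel":[[0,0,0.04],[0,0,0.04]],"turn":[0,0]}';  python3 -m crank '{"travel":[[0,0,-0.3],[0,0,-0.8],[-0.5,0.06,-1.2],[-1.0,0.11,-1.2],[-1.0,0.11,-1.2]],"turn":[0,0,0,0.03,0.03]}' 40; python3 -m crank '{"travel":[[0,0,0],[0,0,0]],"turn":[0,0]}'
python3 - <<'E'
from h import *
for n in("wrist","top"):
    c=read_camera(n); cv2.imwrite(f"pics/{n}2.png",c["image"][:,:,::-1])
    im=c["image"].astype(int); r,g,b=im[...,0],im[...,1],im[...,2]
    if n=="wrist":
        print([(a,p,onz(c,p,.1125)) for a,p in cen((r-g>60)&(r-b>60),(150,150,450,399))],[(a,p,onz(c,p,.113)) for a,p in cen((g-r>25)&(g-b>15),(250,100,420,300))])
E
```

```text
clock: 6.98
tcp_pos: [0.4177, 0.1038, 0.1031]
orientation: [0.0, -0.031, 1.0, -0.0]
wrist_force: [-6.9, -0.6, 16.7]
finger_gap: 0.0652
clock: 7.4
tcp_pos: [0.4626, 0.1111, 0.1511]
orientation: [0.003, -0.015, 1.0, 0.0]
wrist_force: [0.3, -0.4, -0.1]
finger_gap: 0.0398
clock: 7.57
tcp_pos: [0.4568, 0.1106, 0.149]
orientation: [-0.001, -0.016, 1.0, -0.0]
wrist_force: [0.3, 0.5, -0.3]
finger_gap: 0.0402
[(82, array([240.89, 233.5 ]), array([0.46405409, 0.06045127, 0.1125    ]))] [(99, array([324.12, 148.71]), array([0.41089346, 0.10951741, 0.113     ]))]
```

View pics/wrist2.png

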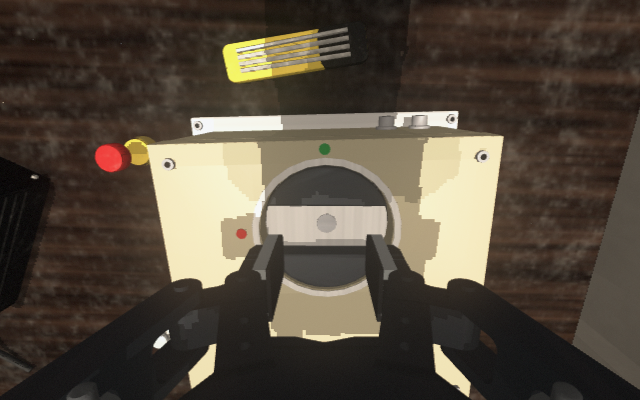

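Run:
```python
from h import *
c=read_camera("wrist")
print("floor c",onz(c,(326.5,223),.098))
print("disc c",onz(c,(329,228),.1122))
for p in ((270,206),(383,206.5),(270,245),(383,247)): print(p,onz(c,p,.098 if p[1]<220 else .1122))
```

```text
floor c [0.46061412 0.11263614 0.098     ]
disc c [0.45852782 0.11399057 0.1122    ]
(270, 206) [0.45016547 0.07593553 0.098     ]
(383, 206.5) [0.44818315 0.14857637 0.098     ]
(270, 245) [0.47088012 0.07800505 0.1122    ]
(383, 247) [0.46998964 0.14780005 0.1122    ]
```

Run:
```python
import cv2
im=cv2.imread("pics/wrist2.png"); cv2.imwrite("pics/z.png",cv2.resize(im[150:300,235:420],None,fx=4,fy=4,interpolation=cv2.INTER_CUBIC))
```

```text
(no output)
```

View pics/z.png

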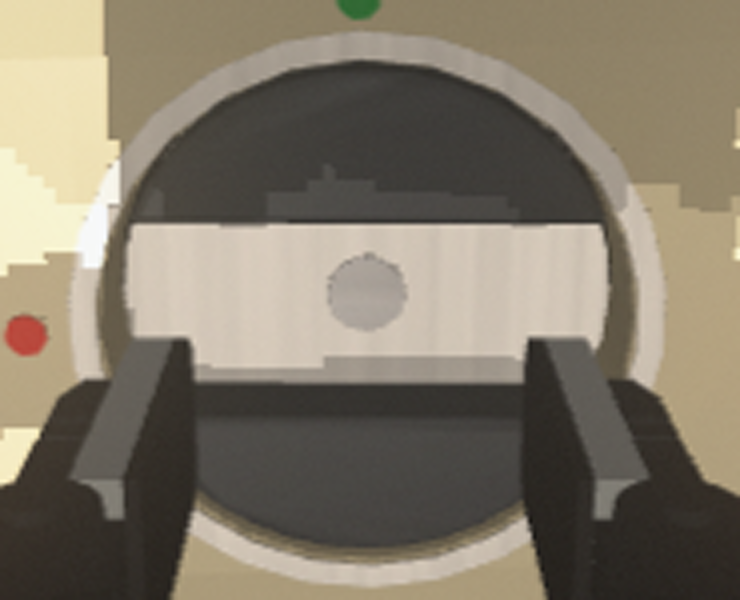

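```bash
python3 -m crank '{"travel":[[-0.05,0.03,0],[-0.05,0.03,0.4],[-0.05,0.03,0.8],[-0.05,0.03,0.95],[-0.05,0.03,1.1]],"turn":[0,0,0,0,0]}';  python3 -m crank '{"travel":[[0,0,0.05],[0,0,0.1],[0,0,0.15],[0,0,0.15]],"turn":[0,0,0,0]}'
```

```text
clock: 8.13
tcp_pos: [0.4589, 0.112, 0.1049]
orientation: [-0.001, -0.016, 1.0, -0.0]
wrist_force: [0.4, 0.1, -0.9]
finger_gap: 0.0398
clock: 8.47
tcp_pos: [0.4598, 0.112, 0.0998]
orientation: [0.0, -0.016, 1.0, -0.0]
wrist_force: [0.3, -0.6, -0.4]
finger_gap: 0.0399
```

```bash
python3 -m crank '{"travel":[[0,0,0.04],[0,0,0.08],[0,0,0.08]],"turn":[0,0,0]}';  python3 -m crank '{"travel":[[0,0,0.04],[0,0,0.04]],"turn":[0,0]}'
```

```text
clock: 8.72
tcp_pos: [0.46, 0.112, 0.0967]
orientation: [0.0, -0.016, 1.0, -0.0]
wrist_force: [0.5, -0.5, 0.5]
finger_gap: 0.0403
clock: 8.88
tcp_pos: [0.46, 0.112, 0.0957]
orientation: [0.001, -0.016, 1.0, -0.0]
wrist_force: [-2.1, -0.2, 5.5]
finger_gap: 0.04
```

```bash
python3 -m crank '{"travel":[[0,0,-0.07],[0,0,-0.07]],"turn":[0,0]}'; for i in 1 2; do python3 -m crank '{"travel":[[0,0,0],[0,0,0],[0,0,0],[0,0,0],[0,0,0]],"turn":[0.08,0.16,0.24,0.32,0.4]}'; python3 -c "from workcell import *;s=get_state();print(s['ft_torque'])"; done
```

```text
clock: 9.05
tcp_pos: [0.4599, 0.112, 0.0981]
orientation: [0.0, -0.016, 1.0, -0.0]
wrist_force: [0.1, -0.7, 0.8]
finger_gap: 0.0397
clock: 9.47
tcp_pos: [0.4601, 0.1118, 0.0977]
orientation: [0.0, 0.185, 0.983, -0.0]
wrist_force: [1.1, -1.3, 0.9]
finger_gap: 0.0398
[-0.22701321 -0.21074271 -0.00378301]
clock: 9.88
tcp_pos: [0.4602, 0.1118, 0.0978]
orientation: [0.001, 0.376, 0.926, -0.0]
wrist_force: [0.8, -0.1, 0.5]
finger_gap: 0.0406
[-0.19529541 -0.29475702  0.03152289]
```

```bash
for i in 1 2; do python3 -m crank '{"travel":[[0,0,0],[0,0,0],[0,0,0],[0,0,0],[0,0,0]],"turn":[0.08,0.16,0.24,0.32,0.36]}'; python3 -c "from workcell import *;s=get_state();print(s['ft_torque'],s['joint_pos'][5],s['tau'][5])"; done
```

```text
clock: 10.3
tcp_pos: [0.4602, 0.1117, 0.0978]
orientation: [0.001, 0.536, 0.844, -0.0]
wrist_force: [0.7, -1.3, 1.2]
finger_gap: 0.0399
[-0.17343286 -0.20920879  0.00188167] 1.200522313145968 -0.09807507740333676
clock: 10.72
tcp_pos: [0.46, 0.1116, 0.0974]
orientation: [0.001, 0.678, 0.735, -0.0]
wrist_force: [1.9, -1.6, -6.0]
finger_gap: 0.04
[-0.32832542 -0.57945442  0.37800659] 1.5596972291664761 0.2505260054022074
```

```bash
for i in 1 2 3; do python3 -m crank '{"travel":[[0,0,0],[0,0,0],[0,0,0]],"turn":[0.04,0.08,0.08]}'; python3 -c "from workcell import *;s=get_state();print(s['ft_torque'],s['joint_pos'][5],s['tau'][5])"; done
```

```text
clock: 10.97
tcp_pos: [0.4599, 0.1118, 0.0973]
orientation: [0.0, 0.706, 0.708, -0.0]
wrist_force: [1.0, -0.5, -2.0]
finger_gap: 0.0399
[-0.18529453 -0.25595095  0.0824501 ] 1.6376446210272217 0.428058123216033
clock: 11.22
tcp_pos: [0.4598, 0.1119, 0.0974]
orientation: [0.0, 0.734, 0.679, -0.0]
wrist_force: [-0.1, -0.5, -1.7]
finger_gap: 0.0397
[-0.12638796 -0.28427851  0.04309502] 1.7167566384181512 0.4379636328667402
clock: 11.47
tcp_pos: [0.4597, 0.112, 0.0975]
orientation: [-0.0, 0.76, 0.65, -0.0]
wrist_force: [2.0, -0.1, -3.7]
finger_gap: 0.0403
[-0.06807477 -0.29074712  0.14040483] 1.795950567635638 0.5406582355499268
```

```bash
for i in 1 2; do python3 -m crank '{"travel":[[0,0,0],[0,0,0],[0,0,0]],"turn":[0.03,0.06,0.06]}'; python3 -c "from workcell import *;s=get_state();print(s['ft_torque'],s['joint_pos'][5],s['tau'][5])"; done
python3 - <<'E'
from h import *
c=read_camera("wrist"); cv2.imwrite("pics/w3.png",c["image"][:,:,::-1])
E
```

```text
clock: 11.72
tcp_pos: [0.4597, 0.112, 0.0975]
orientation: [0.0, 0.778, 0.628, -0.0]
wrist_force: [1.7, -1.2, -4.3]
finger_gap: 0.0401
[-0.28221136 -0.65325205  1.81966668] 1.8523713954506145 2.1409307420253754
clock: 11.97
tcp_pos: [0.4598, 0.1121, 0.0975]
orientation: [0.0, 0.795, 0.606, -0.0]
wrist_force: [3.3, -3.1, -5.7]
finger_gap: 0.0398
[-0.51644818 -0.66506021  3.99566599] 1.9092864879898768 4.329659342765808
```

View pics/w3.png

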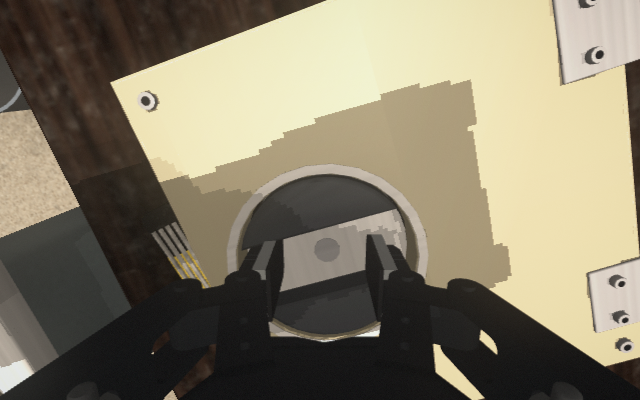

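The torque jumped to 4 N m, so the fastener is at its hard stop. I'll back the turn off to the middle of the play, lift straight out and move clear.

```bash
python3 -m crank '{"travel":[[0,0,0],[0,0,0],[0,0,0],[0,0,0]],"turn":[-0.08,-0.16,-0.22,-0.22]}'; python3 -m crank '{"travel":[[0,0,-0.2],[0,0,-0.5],[0,0,-1],[0,0,-1.8],[0,0,-2.6]],"turn":[0,0,0,0,0]}';python3 -m crank '{"travel":[[-0.9,0,-0.4],[-1.8,0,-0.6],[-2.7,0,-0.6],[-3.6,0,-0.6],[-4.5,0,-0.6]],"turn":[0,0,0,0,0]}'; python3 -m crank '{"travel":[[0,0,0],[0,0,0]],"turn":[0,0]}'
python3 - <<'E'
from h import *
C={n:read_camera(n) for n in("scene","top")}
a=cv2.resize(C["top"]["image"][130:310,230:410],None,fx=3,fy=3,interpolation=cv2.INTER_CUBIC)[:540,:540]
cv2.imwrite("pics/t3.png",a[:,:,::-1])
b=cv2.resize(C["scene"]["image"][110:300,240:430],None,fx=3,fy=3,interpolation=cv2.INTER_CUBIC); cv2.imwrite("pics/s3.png",b[:,:,::-1])
E
```

```text
clock: 12.35
tcp_pos: [0.4592, 0.1121, 0.0979]
orientation: [-0.001, 0.727, 0.686, -0.0]
wrist_force: [-0.7, 0.2, 0.6]
finger_gap: 0.04
clock: 12.77
tcp_pos: [0.4585, 0.1119, 0.2028]
orientation: [-0.001, 0.728, 0.686, -0.001]
wrist_force: [0.4, -0.7, -0.0]
finger_gap: 0.0403
clock: 13.18
tcp_pos: [0.4491, -0.0691, 0.227]
orientation: [0.001, 0.728, 0.686, 0.001]
wrist_force: [0.4, 0.2, 0.5]
finger_gap: 0.0395
clock: 13.35
tcp_pos: [0.4492, -0.0694, 0.2264]
orientation: [0.0, 0.729, 0.684, 0.0]
wrist_force: [-0.6, -0.1, 0.2]
finger_gap: 0.0399
```

View pics/t3.png

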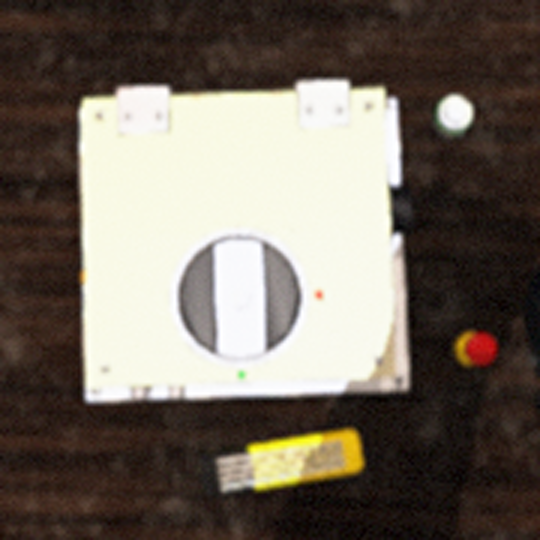

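View pics/s3.png

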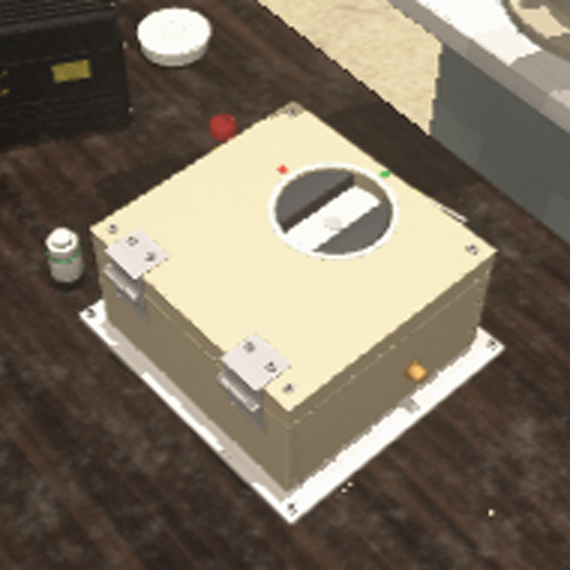

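The slot now points at the green dot (top crop: slot end at (242,356), dot at (241,375)). The lid is flush, the loose items haven't moved and the hand is clear.

```bash
python3 -c "from workcell import *;print(hand_in())"
```

```text
the job is handed in; nothing more can be done
None
```

The chamber lid is shut and locked, and I handed the job in at about 13.4 s of the 51 s limit; no verdict was reported.

- **Closing the lid:** I pushed the ajar lid down near its front edge with both fingertips until it sat on the seal, at about 17 N peak.
- **Turning the fastener:** I set both fingertips in the slot, touched its floor lightly (about 5 N) and backed off 2 mm. I then turned clockwise until the torque jumped to about 4 N m at the hard stop. After easing back within the slot's play, I lifted straight out and moved clear.
- **Last checks:** In the final pictures the slot points at the green dot and the lid looks flush all round. The hex keys, vial and objective look to be where they were, and the wrist force is back to noise level.
- **Not confirmed:** I judged the lid angle and the fastener angle from the pictures and the torque stop, since neither can be read directly. Slot-centre estimates from the cameras differed by 2–4 mm, within the slot's play. No check failed.

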